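# Crank the jug round to the pointer

### The arm

A 6-joint arm with a two-finger parallel gripper is mounted at the origin on the work surface. World frame = base frame: x ahead of the robot, y to its left, z up, the work surface at z = 0. Lengths are in mm, angles in rad, forces in N, time in s.
With the tool pointing down it reaches from about 275 to 850 mm from the base axis. Payload 19 kg.
Tool frame: the origin (TCP) lies on the centre line of the jaws, within the pads' length; the fingertips stand 11 mm ahead of it and the grasp point (between the pads) lies 8 mm behind it; x points along the fingers, z is the direction in which the jaws open and shut, and the axes are right-handed (so a half turn about x gives the same grasp; the last joint's range is limited). The gripper opens to 85 mm and grips with 20 to 120 N. Pads are 22 mm wide; open, the fingers measure 114 mm over their backs; the gripper's body (76 mm by 85 mm) begins 54 mm behind the grasp point. The pads swing forward as they close: fully open they stand 13 mm farther back than shut.
Start: joints at [-0.134, 0.15, 1.437, -0, 1.554, -0.134], TCP at [574.971, -0.016, 242.267] pointing down, gripper open.
Joint ranges: [-2.8, 2.8], [-0.68, 2.1], [0.12, 2.68], [-1.39, 4.53], [0.16, 2.79], [-2.81, 2.81]. Speed limits (rad/s): [1.89, 1.89, 2.22, 3.01, 3.01, 3.01].

### API

Orientations are given as a rotation vector (axis times angle).
In Python, from bench import robot, grab_frame, order gives the robot as it stands. Calls block until the motion is done:
- robot.goto(position, orientation): joint-space move of the TCP to a pose.
- robot.servo_line(position, attitude=None, feed=150): straight line of the TCP; attitude=None keeps the orientation; feed is the mean speed in mm/s.
- robot.goto_joints(angles): joint-space move.
- robot.grip(opening, f_grip=None): finger opening in mm; f_grip is the grip in N (None keeps the last); returns when the fingers have stopped.
- robot.wait(seconds).
- robot.solve_ik(position, orientation): joint angles nearest the present ones, or None.
- robot.observe(): the state.
- grab_frame(name): name is "scene" or "side" or "wrist"; returns a dict with "image" (480x640x3 uint8, blue, green, red), "fx", "fy", "cx", "cy" (pixels), "dist" ([k1, k2, p1, p2, k3] as OpenCV has them; the pictures are not rectified), "xyz" and "attitude" of the camera in the world; the wrist camera has in their place "T_tool_cam" (4x4, takes a point from camera to tool coordinates, whose origin is the TCP and whose axes are the tool frame's). Camera axes: x right, y down, z forward; pixel columns grow to the right and rows downward; lengths in mm; the calibration is good to about 2 mm. A picture is of the moment at which its call begins: read the wrist's pose just before it. There is no depth.
A pose or a line that the arm cannot do raises robot.Unreachable and nothing moves.
- order.finish_job(): hands the job in, once; it reports no verdict.
The state is a dict: "t": time; "joint_pos": joint angles; "joint_velocities": joint speeds; "effort": joint torques, N m; "tool_pos": TCP position; "tool_rot": TCP orientation; "force": force on the tool from outside, world axes, zero at the start; "torque": the same for the moment, N m; "grip_width": finger opening in mm.
Only numpy, scipy, OpenCV 4.12 (cv2) and the standard library are available. Lean on these libraries where they do the work, as an engineer would, in place of code of your own. Each camera call takes 0.05 s, during which the arm holds its last target.

### The job

On the geared display turntable, turn the handwheel by its upright crank handle until the white ceramic jug has come round to the brass pointer and stands in front of it. One full turn of the handwheel carries the turntable a quarter turn the same way, so count the turns the jug needs; either direction will do. Keep the robot off the jug and off the turntable itself.

Things in the scene. Friction and masses are not known exactly. Their poses are not given: they have to be found in the camera images.
- handwheel: Level aluminium handwheel, 140 mm across, 14 thick. Origin: on its vertical axis at its underside, 60 mm above the bench. Its x axis points to the crank: an upright dark wooden handle, 22 mm diameter, 55 mm from the axis, spinning freely on its pin, 18 to 75 mm above this origin (grip at 52). Hub cap top: 20 mm. Needs about 2 N at the handle, stays where left, 6 turns free either way.
- turntable: Round turntable, brass rim, dark top, 260 mm across, axis 300 mm from the wheel's. Origin on its axis at its underside, 44 mm above the bench; top at 64. A wheel turn moves it 90 degrees in the same sense, no play. Jug, glass tumbler and brass candlestick, all up to 80 mm tall, stand loose 85 mm from its axis, in any order, quarter turns apart, none at the pointer; they ride along.
- jug: Small white ceramic jug, round belly 68 mm in diameter, narrow neck, one ear handle, 76 mm tall, standing loose on the turntable 90 or 180 degrees away from the pointer. Origin at the centre of its underside.
- front_mark (a point): Place on the turntable's top in front of the fixed brass pointer (square post 72 mm tall beside the rim, on the side away from the robot, with a finger pointing inward). This point does not turn with the table: it lies 85 mm from the turntable's axis towards the pointer, 64 mm above the bench.
There are look-alikes about, which are no part of the job. Of the things shaped like the part that bears handwheel, the aluminium one is meant. Leave any green look-alike of the jug alone.

How it is judged:
By the outcome, as a careful person would: the job done as asked, in the order asked, and still so for the second after the job is handed in, with the robot touching nothing.
It also fails if it takes over 56 s, if anything falls off the work surface, if the arm or the gripper's body presses on something with over 40 N, if the wrist force passes 120 N, or if a joint passes its speed limit or range.

## Working session

There is one attempt and no reset: what is moved stays moved. The work goes in short steps, each a Python script; the robot and the scene stay as the last script left them, time stands still between calls to the robot, and variables do not carry over. Pictures are saved under pics/ and viewed, and the job is handed in when it is done.

```bash
mkdir -p pics; ls
python3 - <<'E'
from bench import robot, grab_frame
import cv2
for n in ("scene","side","wrist"):
    f=grab_frame(n); cv2.imwrite(f"pics/{n}0.png",f["image"])
    print(n,{k:v for k,v in f.items() if k!="image"})
s=robot.observe();print(s)
E
```

```text
pics
scene {'fx': 497.1548752234384, 'fy': 497.1548752234384, 'cx': 313.96384929944094, 'cy': 238.61767761041318, 'dist': array([-0.09936132,  0.        ,  0.        ,  0.        ,  0.        ]), 'xyz': array([ 923.64653504, -689.63863675,  741.07766677]), 'attitude': array([-2.16141921, -0.68405661,  0.29995324])}
side {'fx': 546.8903623624537, 'fy': 546.8903623624537, 'cx': 309.78999291992926, 'cy': 238.21887601396767, 'dist': array([0.0382115, 0.       , 0.       , 0.       , 0.       ]), 'xyz': array([   4.6337133 , -859.88617625,  655.11683263]), 'attitude': array([-2.08352661,  0.49710105, -0.29934496])}
wrist {'fx': 393.1209921793933, 'fy': 393.1209921793933, 'cx': 315.45177793308267, 'cy': 243.19449087991057, 'dist': array([-0.01773226,  0.        ,  0.        ,  0.        ,  0.        ]), 'T_tool_cam': array([[ 2.68440256e-04, -2.77166516e-01,  9.60821862e-01,
        -1.31603455e+02],
       [ 5.19573406e-04, -9.60821728e-01, -2.77166623e-01,
         6.91872886e+01],
       [ 9.99999829e-01,  5.73620167e-04, -1.13914879e-04,
         3.99967189e-01],
       [ 0.00000000e+00,  0.00000000e+00,  0.00000000e+00,
         1.00000000e+00]])}
{'t': 0.15, 'joint_pos': array([-1.34000809e-01,  1.50887404e-01,  1.43782988e+00,  1.33247160e-05,
        1.55381944e+00, -1.33956512e-01]), 'joint_velocities': array([ 0.00104912,  0.00014542, -0.00280636, -0.00025652,  0.00150858,
        0.00175767]), 'effort': array([ 2.28272773e-03, -7.13383126e+01, -5.71041870e+01, -3.10331814e-05,
        7.20541226e-03, -6.05664604e-05]), 'tool_pos': array([5.74830018e+02, 6.83807118e-03, 2.41831756e+02]), 'tool_rot': array([1.44406618e-04, 1.57173016e+00, 7.44511196e-05]), 'force': array([ 0.18407192, -0.76893835,  0.14521936]), 'torque': array([ 0.05532823,  0.01630596, -0.06600229]), 'grip_width': 85.31652259651948}
```

View pics/scene0.png

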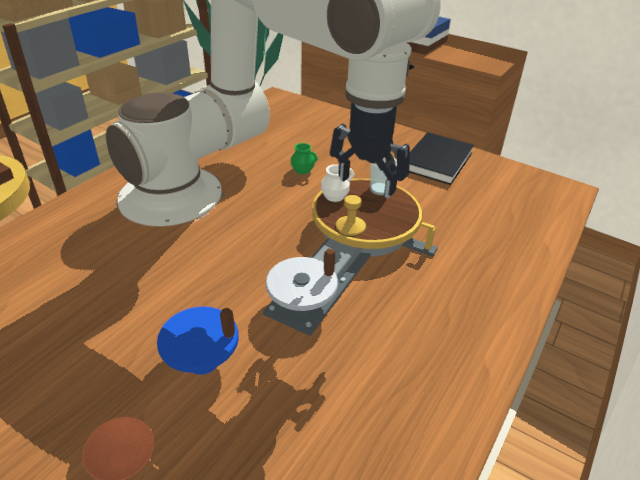

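View pics/side0.png

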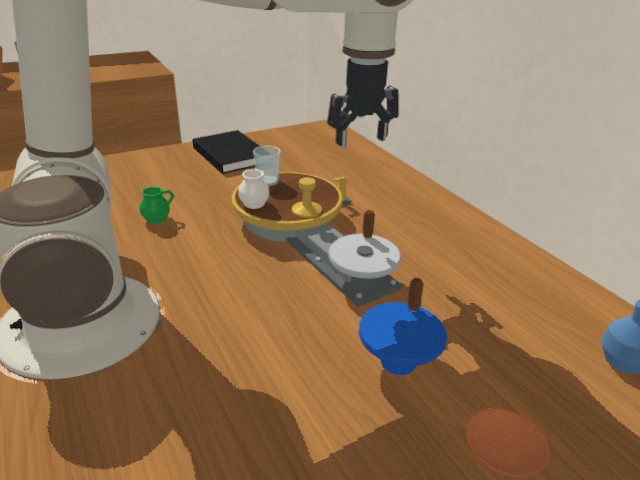

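View pics/wrist0.png

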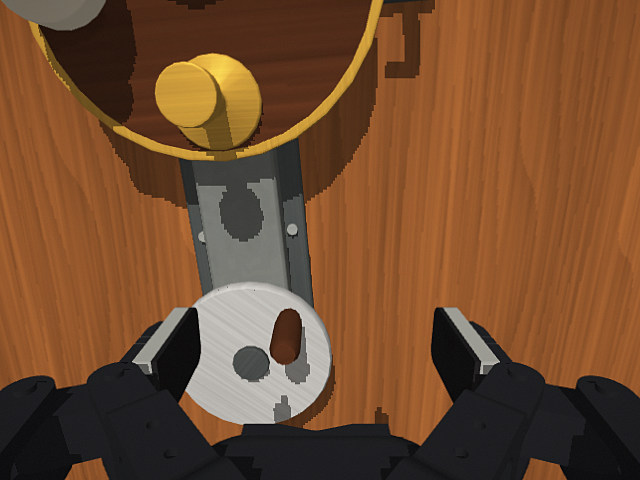

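Candidates (scene pixels):
- Wheel: aluminium (302,282), blue look-alike (198,338), red disc (118,447). I choose the aluminium one.
- Jug: white (336,185), green look-alike (303,160). I choose the white one, which is on the turntable.

Next I take close crops and measure.

```bash
cat > h.py <<'E'
import numpy as np, cv2
from scipy.spatial.transform import Rotation as R
def ray(f,uv,tool=None):
    K=np.array([[f["fx"],0,f["cx"]],[0,f["fy"],f["cy"]],[0,0,1]])
    p=cv2.undistortPoints(np.array([[uv]],float),K,f["dist"])[0,0]
    d=np.array([p[0],p[1],1.])
    if "T_tool_cam" in f:
        T=f["T_tool_cam"];Rt=R.from_rotvec(tool[1]).as_matrix()
        return Rt@T[:3,3]+tool[0], Rt@T[:3,:3]@d
    return np.array(f["xyz"]), R.from_rotvec(f["attitude"]).as_matrix()@d
def onz(f,uv,z,tool=None):
    o,d=ray(f,uv,tool); return o+d*(z-o[2])/d[2]
def tri(*rays):
    A=np.zeros((3,3));b=np.zeros(3)
    for o,d in rays:
        d=d/np.linalg.norm(d);P=np.eye(3)-np.outer(d,d);A+=P;b+=P@o
    x=np.linalg.solve(A,b)
    return x,[round(float(np.linalg.norm(np.cross(x-o,d/np.linalg.norm(d)))),1) for o,d in rays]
E
python3 - <<'E'
import cv2
a=cv2.imread("pics/scene0.png")[150:340,250:450];b=cv2.imread("pics/side0.png")[140:310,220:420]
cv2.imwrite("pics/c1.png",cv2.resize(a,None,fx=3,fy=3,interpolation=cv2.INTER_CUBIC))
cv2.imwrite("pics/c2.png",cv2.resize(b,None,fx=3,fy=3,interpolation=cv2.INTER_CUBIC))
E
```

```text
(no output)
```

View pics/c1.png

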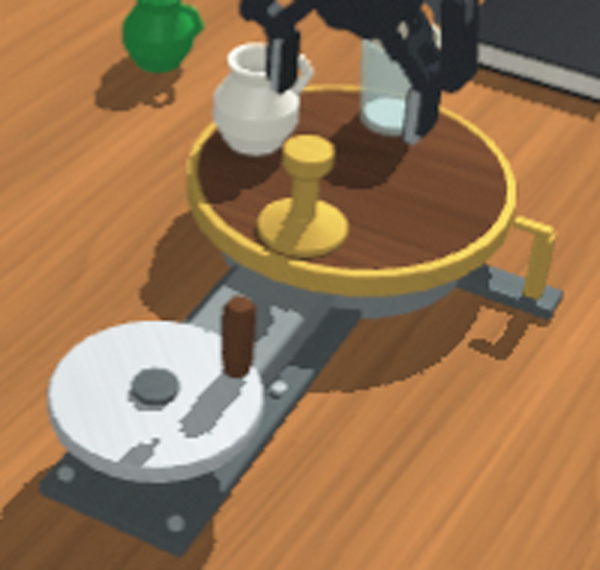

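View pics/c2.png

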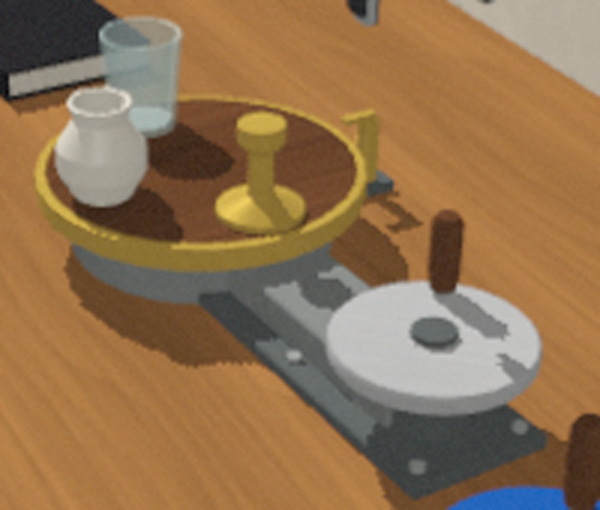

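The crops confirm it. Scene pixels: the aluminium wheel's hub is at (302,278) and its crank top at (330,251). The white jug's mouth is at (335,169) and the pointer post at (431,228). The candlestick's top is at (353,199), and the tumbler is behind at about (380,187).

Run:
```python
from h import *
from bench import robot, grab_frame
s=robot.observe();T=(np.array(s["tool_pos"]),np.array(s["tool_rot"]))
S=grab_frame("scene");D=grab_frame("side");W=grab_frame("wrist")
np.set_printoptions(precision=1,suppress=True)
P={}
for n,a,b,w in [("hub80",(301.7,277.7),(365,250),(251,362)),("crank135",(329.7,251),(369,211.7),(290,316)),("jugtop140",(335,169),(254,172.7),None),("posttop",(431,228),(343.5,178.3),None),("tip",(423.5,223),(335.5,180),None),("candle",(353,199),(307.3,181.3),(188,95))]:
    r=[ray(S,a),ray(D,b)]+([ray(W,w,T)] if w else [])
    x,e=tri(*r);P[n]=x;print(n,x,e)
# turntable rim: hull of brass component per view, projected on z=66
for n,f in (("scene",S),("side",D)):
    h=cv2.cvtColor(f["image"],cv2.COLOR_BGR2HSV)
    m=cv2.inRange(h,(20,120,60),(32,255,255))
    if n=="scene": m[:, :300]=0; m[:,423:]=0
    k=cv2.connectedComponentsWithStats(m);l=1+np.argmax(k[2][1:,4])
    c=np.argwhere(k[1]==l)[:,::-1].astype(np.float32)
    # outermost pts: front edge biased; take upper envelope rows for rim top
    hull=cv2.convexHull(c)[:,0]
    for z in (64,68):
        q=np.array([onz(f,u,z)[:2] for u in hull],np.float32)
        print(n,z,k[2][l],cv2.minEnclosingCircle(q))
hub=P["hub80"];
d=P["crank135"]-hub;print("crank r",np.hypot(d[0],d[1]),np.degrees(np.arctan2(d[1],d[0])))
```

```text
hub80 [ 518.9 -121.6   77.8] [2.5, 2.4, 1.1]
crank135 [554.1 -63.8 122.1] [8.7, 6.0, 7.0]
jugtop140 [407.4 166.7 142.2] [2.0, 2.0]
posttop [653.1 189.8  67.3] [1.2, 1.2]
tip [632.1 194.5  66.9] [3.1, 3.1]
candle [501.4  90.1 136.4] [3.7, 2.8, 2.0]
scene 64 [ 313  186  110   63 1847] ((502.8758544921875, 169.60719299316406), 137.9949493408203)
scene 68 [ 313  186  110   63 1847] ((505.36175537109375, 164.531005859375), 137.17970275878906)
side 64 [ 231  175  115   55 1971] ((509.0616455078125, 152.6846923828125), 158.69235229492188)
side 68 [ 231  175  115   55 1971] ((505.64813232421875, 145.8331298828125), 157.61849975585938)
crank r 67.6982075438679 58.624960823033994
```

Run:
```python
from h import *
from bench import robot, grab_frame
s=robot.observe();T=(np.array(s["tool_pos"]),np.array(s["tool_rot"]))
S=grab_frame("scene");D=grab_frame("side");W=grab_frame("wrist")
np.set_printoptions(precision=1,suppress=True)
for w in ((285,352),(286,347),(288,315)): 
    x,e=tri(ray(S,(329.7,251)),ray(D,(369,211.7)),ray(W,w,T));print("crank",x,e)
x,e=tri(ray(S,(329.7,251)),ray(D,(369,211.7)));print("crank S+D",x,e)
print("crank wrist z135",onz(W,(286,349),135,T))
for n,f,seed in (("scene",S,(290,295)),("side",D,(350,262)),("wrist",W,(220,330))):
    h=cv2.cvtColor(f["image"],cv2.COLOR_BGR2HSV)
    m=cv2.inRange(h,(0,0,175),(180,50,255))
    k=cv2.connectedComponents(m)[1];l=k[seed[1],seed[0]]
    hull=cv2.convexHull(np.argwhere(k==l)[:,::-1].astype(np.float32))[:,0]
    q=np.array([onz(f,u,74,T)[:2] for u in hull],np.float32)
    from scipy.optimize import least_squares
    r=least_squares(lambda p:np.hypot(*(q-p[:2]).T)-p[2],[520,-120,70],loss="soft_l1")
    print(n,l,len(q),r.x,np.sqrt(np.mean(r.fun**2)))
print("hub wrist",onz(W,(251,362),80,T),onz(S,(301.7,277.7),80),onz(D,(365,250),80))
im=W["image"][270:430,170:350];cv2.imwrite("pics/c3.png",cv2.resize(im,None,fx=4,fy=3.6))
```

```text
crank [552.5 -77.8 132.6] [2.1, 2.4, 1.9]
crank [552.8 -75.9 131.2] [2.4, 1.8, 1.9]
crank [553.6 -63.5 121.9] [8.4, 6.6, 6.9]
crank S+D [551.6 -76.1 131.3] [1.8, 1.8]
crank wrist z135 [555.1 -75.2 135. ]
scene 29 32 [ 518.4 -119.3   68.6] 0.43883382035226626
side 17 31 [ 515.  -124.3   67.3] 0.6784974970160687
wrist 4 41 [ 518.5 -121.2   68.9] 0.9096221779725072
hub wrist [ 520.2 -121.1   80. ] [ 518.8 -120.2   80. ] [ 514.6 -128.1   80. ]
```

View pics/c3.png

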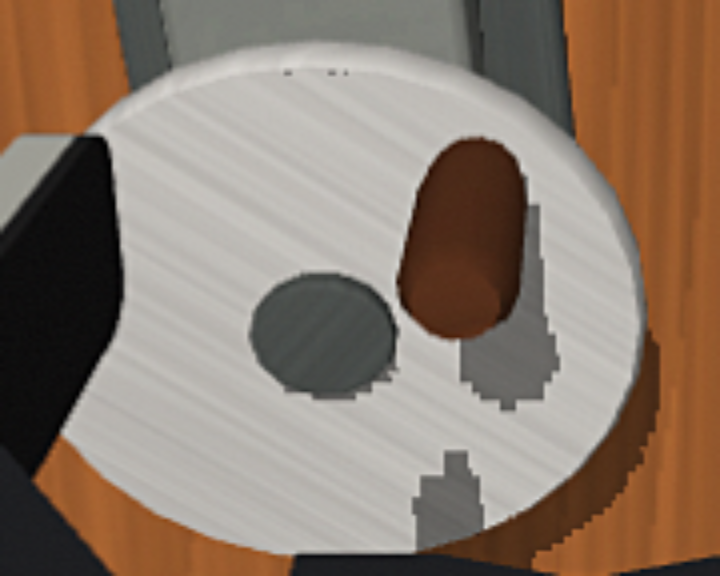

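The measurements fit the description: hub (518.5,-121), crank (553,-77) at r≈56 and top z≈132. The jug-to-candlestick distance of 121 puts the turntable axis at about (493,175), 298 from the hub. The jug sits at about 186° and the pointer at about 5°, so this needs 2 full turns. Now I grip the crank.

Run:
```python
from h import *
from bench import robot, grab_frame
np.set_printoptions(precision=2,suppress=True)
def st(k):
    s=robot.observe();print(k,round(s["t"],2),s["tool_pos"],s["force"],s["grip_width"])
rv=[0,np.pi/2,0]
robot.goto([553,-77.5,175],rv);st("above")
robot.servo_line([553,-77.5,104],feed=80);st("down")
robot.grip(15,30);st("grip")
f=grab_frame("wrist");cv2.imwrite("pics/w1.png",f["image"])
f=grab_frame("side");cv2.imwrite("pics/s1.png",f["image"][130:330,200:450].repeat(3,0).repeat(3,1)[:600,:750])
```

```text
above 0.95 [552.78 -78.05 174.77] [0.98 0.17 0.07] 85.67088521828464
down 1.98 [553.28 -77.59 104.52] [-0.01 -1.34 -0.21] 85.28556108364168
grip 2.58 [553.   -77.65 104.21] [-2.24 -2.6   3.72] 21.339037967388826
```

View pics/w1.png

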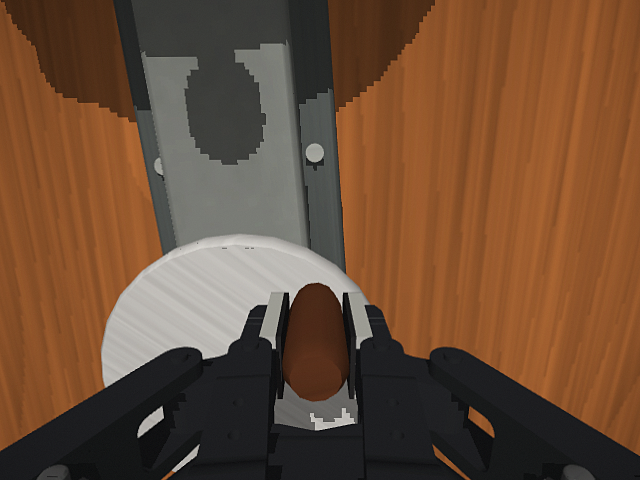

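View pics/s1.png

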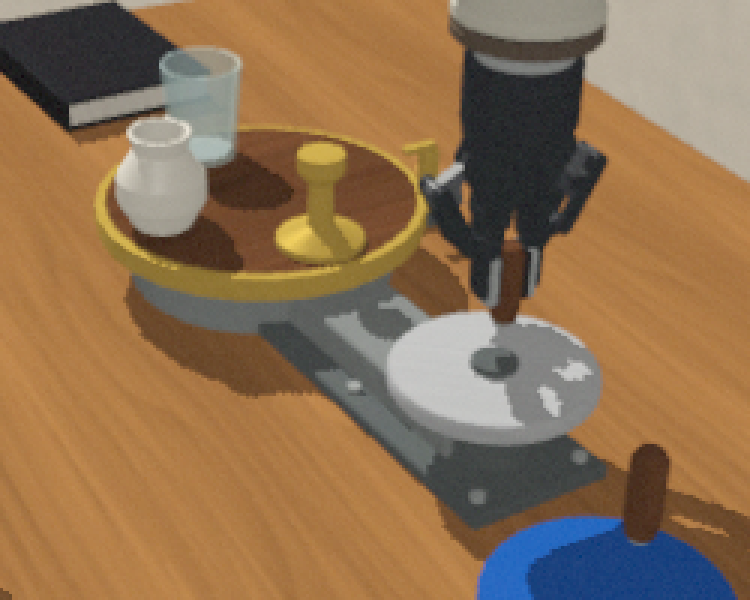

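The handle is held centred between the pads (wrist image, about (316,345); width 21.3 against the 22 given). I turn the first quarter with force checks.

```bash
cat > turn.py <<'E'
from h import *
from bench import robot, grab_frame
np.set_printoptions(precision=2,suppress=True)
A0=np.arctan2(-77.5+121,553-518.5)
def turn(a,b,c,step=15,feed=60,pr=30,r=55.):
    n=int(round(abs(b-a)/step))
    for i,t in enumerate(np.linspace(a,b,n+1)[1:]):
        th=A0+np.radians(t)
        robot.servo_line([c[0]+r*np.cos(th),c[1]+r*np.sin(th),104],feed=feed)
        s=robot.observe();F=np.array(s["force"])
        if round(t)%pr==0: print(round(t),round(s["t"],2),s["tool_pos"],F,"rad %.1f tan %.1f"%(F[:2]@[np.cos(th),np.sin(th)],F[:2]@[-np.sin(th),np.cos(th)]),round(s["grip_width"],1))
        if np.linalg.norm(F)>35: print("FORCE STOP",t);break
E
python3 - <<'E'
from turn import *
c=np.array([553,-77.5])-55*np.array([np.cos(A0),np.sin(A0)]);print(c)
turn(0,90,c,pr=15)
f=grab_frame("side");cv2.imwrite("pics/s2.png",f["image"][130:330,200:450].repeat(3,0).repeat(3,1)[:600,:750])
E
```

```text
[ 518.82 -120.59]
15 3.08 [540.03 -70.02 104.17] [-3.21 -3.96  5.69] rad -4.9 tan 1.4 20.9
30 3.47 [525.98 -66.22 104.18] [-1.48 -5.01  5.44] rad -5.2 tan 0.7 21.2
45 3.86 [511.57 -66.24 104.18] [-0.06 -6.34  4.19] rad -6.3 tan 0.8 21.0
60 4.25 [497.77 -69.94 104.2 ] [ 0.71 -7.96  2.47] rad -7.7 tan 2.3 21.2
75 4.64 [485.49 -76.96 104.23] [ 5.09 -8.19  1.59] rad -9.6 tan 0.8 21.3
90 5.03 [475.43 -86.9  104.22] [ 6.84 -7.7   0.74] rad -10.1 tan 1.8 21.4
```

View pics/s2.png

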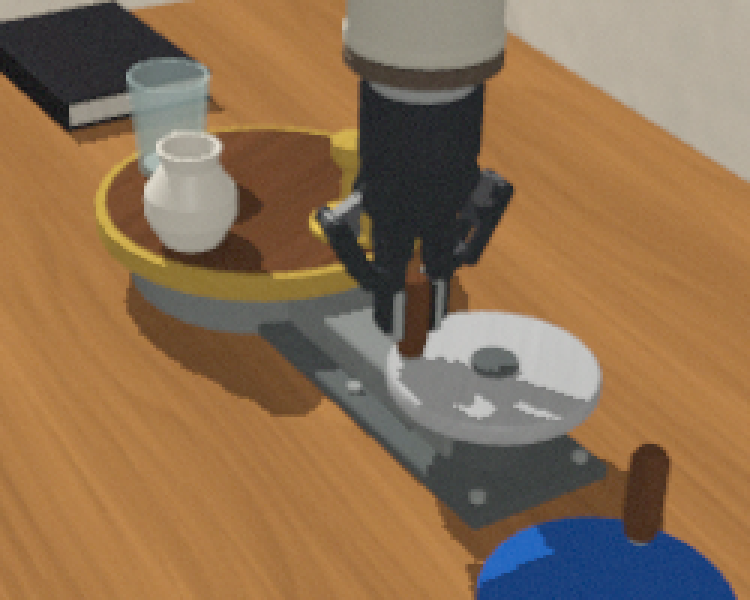

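The jug has moved the right way (crop (190,190)) with all pieces standing. The small growing inward force means my centre is about 1 mm off, so I shift it and go on.

Run:
```python
from turn import *
turn(90,360,[520,-121.6])
f=grab_frame("scene");cv2.imwrite("pics/s3.png",f["image"][130:330,240:480].repeat(3,0).repeat(3,1)[:600,:750])
```

```text
120 5.87 [ 464.48 -113.46  104.16] [-3.34 -1.09  9.24] rad 3.1 tan 1.6 21.0
150 6.65 [ 468.08 -141.81  104.16] [-2.07 -2.42  7.07] rad 2.8 tan 1.5 20.9
180 7.43 [ 485.32 -164.48  104.17] [ 0.71 -1.44  5.98] rad 0.7 tan 1.5 21.1
210 8.22 [ 511.53 -175.48  104.17] [1.5  1.45 6.56] rad -1.7 tan 1.3 21.2
240 9.0 [ 539.8  -171.89  104.18] [0.08 2.46 7.11] rad -2.3 tan 1.0 21.1
270 9.78 [ 562.4  -154.77  104.17] [-1.23  3.37  8.1 ] rad -3.1 tan 1.9 20.9
300 10.57 [ 573.44 -128.78  104.16] [-3.26  2.07  7.93] rad -3.5 tan 1.6 21.2
330 11.35 [ 570.05 -100.44  104.14] [-4.54 -0.16  8.26] rad -4.3 tan 1.5 20.9
360 12.13 [553.09 -77.75 104.17] [-2.55 -1.36  7.45] rad -2.6 tan 1.1 21.0
```

View pics/s3.png

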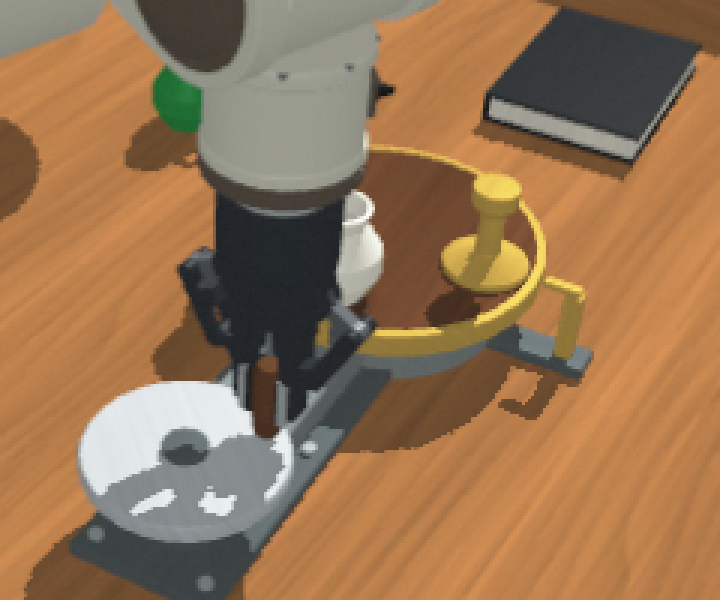

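One turn is done: the candlestick stands at the pointer (crop (490,240)) and the jug is a quarter turn behind it. Second turn follows.

Run:
```python
from turn import *
turn(360,720,[519.7,-121.4],pr=90)
f=grab_frame("scene");cv2.imwrite("pics/s4.png",f["image"][130:330,240:480].repeat(3,0).repeat(3,1)[:600,:750])
f=grab_frame("side");cv2.imwrite("pics/d4.png",f["image"][130:330,200:450].repeat(3,0).repeat(3,1)[:600,:750])
```

```text
450 14.53 [475.77 -86.81 104.14] [-0.89 -0.43  7.68] rad 0.4 tan 0.9 21.1
540 16.88 [ 485.08 -164.19  104.16] [-1.39 -3.09  7.58] rad 3.3 tan 0.8 20.8
630 19.23 [ 562.66 -154.35  104.16] [0.09 2.69 8.13] rad -1.6 tan 2.2 20.8
720 21.58 [553.02 -77.64 104.16] [-4.16 -1.82  7.9 ] rad -4.0 tan 2.1 20.9
```

View pics/s4.png

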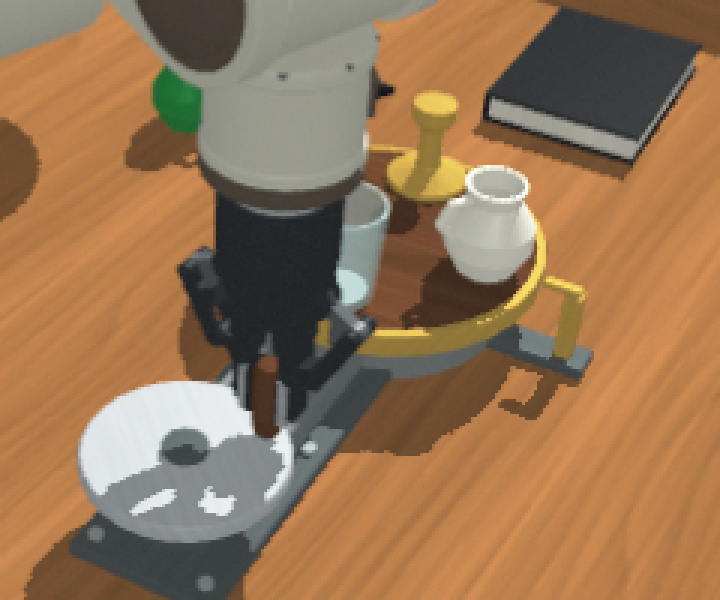

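View pics/d4.png

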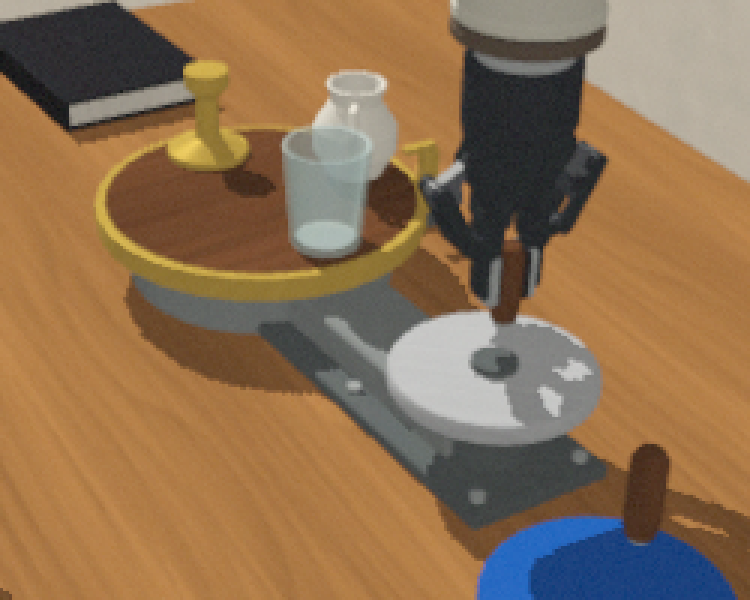

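The jug is at the pointer (scene crop (497,225), finger tip at (547,283)), and all three pieces stand. I measure its place before letting go.

Run:
```python
from turn import *
S=grab_frame("scene");D=grab_frame("side")
sc=lambda u,v:(240+(u-1)/3,130+(v-1)/3); sd=lambda u,v:(200+(u-1)/3,130+(v-1)/3)
J,e=tri(ray(S,sc(497,187)),ray(D,sd(357,83)));print("jug mouth",J,e)
C,e=tri(ray(S,sc(435,103)),ray(D,sd(206,71)));print("candle top",C,e)
J0=np.array([407.4,166.7]);
m=(J0+J[:2])/2;print("axis from jug before/after",m,np.linalg.norm(J[:2]-J0)/2,"to hub",np.linalg.norm(m-[519.5,-121.3]))
for n,a,b in (("tip",(547,283),(404,149)),("posttop",(573,290),(427,143)),("postbase",(567,355),None)):
    if b: P,e=tri(ray(S,sc(*a)),ray(D,sd(*b)))
    else: P,e=onz(S,sc(*a),8),0
    d=P[:2]-m;print(n,P,e,"angle",np.degrees(np.arctan2(d[1],d[0])))
d=J[:2]-m;print("jug angle",np.degrees(np.arctan2(d[1],d[0])))
```

```text
jug mouth [580.01 186.94 137.27] [0.5, 0.5]
candle top [485.34 266.81 135.51] [2.4, 2.4]
axis from jug before/after [493.71 176.82] 86.89692414520555 to hub 299.23521106143943
tip [629.47 193.43  66.87] [0.3, 0.3] angle 6.975404009759333
posttop [650.57 192.98  69.01] [1.1, 1.1] angle 5.881827338517055
postbase [655.88 195.15   8.  ] 0 angle 6.449221312392278
jug angle 6.688744286836459
```

The jug is at 6.7° and the pointer at 5.9–7.0°, so they are aligned, and the axis is 299 from the hub as it must be. I release, withdraw, re-check and hand in.

Run:
```python
from turn import *
robot.grip(70); p=robot.observe()["tool_pos"]
robot.servo_line([553,-77.6,200],feed=80)
robot.servo_line([450,-200,300],feed=150)
robot.wait(0.5)
s=robot.observe();print(s["t"],s["tool_pos"],s["force"],s["grip_width"])
f=grab_frame("scene");cv2.imwrite("pics/s5.png",f["image"][130:330,240:480].repeat(3,0).repeat(3,1)[:600,:750])
```

```text
25.5667 [ 450.03 -199.94  299.99] [-0.08 -0.04 -0.02] 70.18532327253082
```

View pics/s5.png

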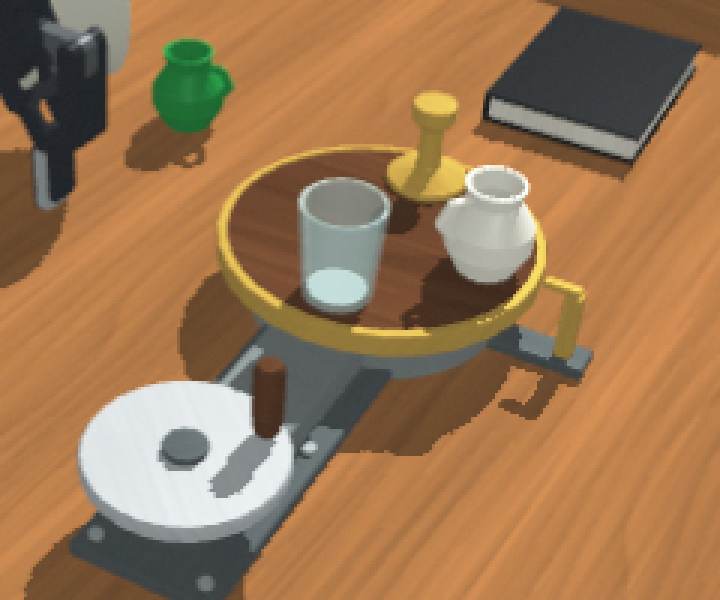

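The jug (crop (490,225)) is unchanged at the pointer after release. Everything stands and the robot is clear.

```bash
python3 -c "
from bench import order
print(order.finish_job())"
```

```text
the job is handed in; nothing more can be done
None
```

The white jug now stands in front of the brass pointer, and I have handed the job in. I turned the aluminium handwheel by its crank exactly two turns counter-clockwise, which moved the turntable 180°.

- **Alignment:** just before letting go, the jug measured 6.7° about the turntable axis and the pointer's parts 5.9–7.0°. The jug stood about 87 mm from the axis, against the 85 mm given.
- **Size check:** the turntable axis came out 299 mm from the wheel's, against the 300 mm given.
- **Forces and time:** the measured tool force stayed around 12 N or less. The robot clock read 25.6 s of the 56 s allowed just before I handed it in.
- **After release:** the last picture shows the jug unmoved and the tumbler and candlestick standing. The robot is clear, with near-zero force.
- **Disagreements:** my first reading of the crank position mistook the handle's foot for its top in the wrist picture (up to 9 mm ray mismatch). I corrected this before moving. The first estimate of the wheel's centre was about 1 mm off and I adjusted it from the measured forces. No later check failed.

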